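# Flag the full tube rack as ready

## Task

The tube rack whose six places are all filled is ready for collection: with a fingertip, push its hinged status marker up from under its free edge and right over its pivot, then press it down fully flat on the other side so that the tick shows instead of the ring. Push the plate only, do not pinch it; leave both racks standing where they are with their tubes in them, and leave the other rack's marker, the bottle, the glove box and the pen alone.

Things in the scene. Friction and masses are not known exactly. Their poses are not given: they have to be found in the camera images.
- rack_full: Loose tube rack, 0.85 kg: steel base plate x -54..+160, y +-60 mm, 3 thick; white foam block x 79..149, y +-56, 32 mm high with six holes (2 rows of 3), ALL filled, caps to 109 mm; hinged status marker at its near end. Origin on the bench under the marker's pivot; x from marker to tubes (roughly away from the robot, yaw up to 0.2 rad), y along the pivot, z up.
- flag_full (a joint): Angle of the full rack's marker. 0: level on its near rest, free edge to the rack's -x, ring up; pi/2: upright; pi: gone over, level on its far rest, free edge to +x, tick up. Starts at 0 to 0.12. Friction hinge, about 0.5 N at the free edge: the plate stays at any angle it is left, it does not drop by itself.
- full_pivot (a point): Middle of the pivot of the full rack's marker, 58 mm above the bench; axes as the rack's. Aluminium side brackets at y +-37.5 mm (3 thick) rise to 65 mm, with level arms up to x = +-40 mm, tops at 54.5 mm. 5 mm rest bars lie under the level plate at x = +-34 mm.
- full_edge (a point): Middle of the free edge of the full rack's marker, moves with it. The plate is 62 mm wide, 3 mm thick (6 mm over its label panels), its edge 64 mm from the pivot. Under the level plate about 50 mm is free, from the edge 27 mm inwards to the rest bar.
- full_tickface: White label panel (48 x 54 x 1.5 mm, 12 to 60 mm from the pivot) with a black tick, on the side of the full rack's marker that is underneath at the start. Origin at the pivot.
- full_ringface: The same with a black ring, on the side that is on top at the start. Origin at the pivot.
- rack_part: The other rack, identical but with only two tubes, in the far row, and four empty holes. Origin and axes as for the full rack. The racks may stand either way round, left and right.
- flag_part (a joint): Angle of the part-filled rack's marker, an identical marker; values as for the other, starts at 0 to 0.12.
- tube0: Capped sample tube, 16 mm across, 100 mm long, 20 g, yellow screw cap 20 mm across; stands in the full rack. Origin: centre of its underside, 9 mm above the rack's origin when seated.
- tube1: Capped sample tube, 16 mm across, 100 mm long, 20 g, yellow screw cap 20 mm across; stands in the full rack. Origin: centre of its underside, 9 mm above the rack's origin when seated.
- tube2: Capped sample tube, 16 mm across, 100 mm long, 20 g, yellow screw cap 20 mm across; stands in the full rack. Origin: centre of its underside, 9 mm above the rack's origin when seated.
- tube3: Capped sample tube, 16 mm across, 100 mm long, 20 g, yellow screw cap 20 mm across; stands in the full rack. Origin: centre of its underside, 9 mm above the rack's origin when seated.
- tube4: Capped sample tube, 16 mm across, 100 mm long, 20 g, yellow screw cap 20 mm across; stands in the full rack. Origin: centre of its underside, 9 mm above the rack's origin when seated.
- tube5: Capped sample tube, 16 mm across, 100 mm long, 20 g, yellow screw cap 20 mm across; stands in the full rack. Origin: centre of its underside, 9 mm above the rack's origin when seated.
- tube6: Capped sample tube, 16 mm across, 100 mm long, 20 g, yellow screw cap 20 mm across; stands in the part-filled rack. Origin: centre of its underside, 9 mm above the rack's origin when seated.
- tube7: Capped sample tube, 16 mm across, 100 mm long, 20 g, yellow screw cap 20 mm across; stands in the part-filled rack. Origin: centre of its underside, 9 mm above the rack's origin when seated.
- pump_bottle: Green hand-rub bottle with a white pump, 90 x 62 mm, 185 mm high, standing at the right. Origin: centre of its underside.
- glove_box: White and blue cardboard glove box, 125 x 225 mm, 72 mm high (tuft on top to 84 mm), at the left. Origin: centre of its underside.
- pen: Marker pen lying at the left, before the glove box, 15 mm thick, 135 mm long. Origin: under its middle; x along it.
There are look-alikes about, which are no part of the job. Leave any red look-alike of the tube2 alone.

How it is judged:
By the outcome, as a careful person would: the job done as asked, in the order asked, and still so for the second after the job is handed in, with the robot touching nothing.
It also fails if it takes over 48 s, if anything falls off the work surface, if the arm or the gripper's body presses on something with over 40 N, if the wrist force passes 120 N, or if a joint passes its speed limit or range.

## Robot

A 7-joint arm with a two-finger parallel gripper is mounted at the origin on the work surface. World frame = base frame: x ahead of the robot, y to its left, z up, the work surface at z = 0. Lengths are in m, angles in rad, forces in N, time in s.
With the tool pointing down it reaches from about 0.4 to 0.85 m from the base axis. Payload 10.4 kg.
Tool frame: the origin (TCP) lies at the very end of the fingers, on their centre line; the grasp point (between the pads) lies 19 mm behind it (manip.grip_depth is the distance from the TCP to the grasp point, in m); z points along the fingers, x is the direction in which the jaws open and shut, and the axes are right-handed (so a half turn about z gives the same grasp; the last joint's range is limited). The gripper opens to 85 mm and grips with 20 to 120 N. Pads are 22 mm wide; open, the fingers measure 114 mm over their backs; the gripper's body (76 mm by 85 mm) begins 54 mm behind the grasp point. The pads swing forward as they close: fully open they stand 13 mm farther back than shut.
Start: joints at [-1.372, 0.332, -0.065, 1.46, 0.022, 1.35, -0.088], TCP at [0.137, 0.61, 0.231] pointing down, gripper open.
Joint ranges: [-2.6, 2.6], [-0.5, 2.12], [-1.47, 1.34], [0.16, 2.42], [-1.27, 4.41], [0.06, 2.06], [-2.6, 2.6]. Speed limits (rad/s): [2.22, 2.22, 2.79, 2.79, 3.14, 3.14, 3.14].

## Interface

Orientations are given as a unit quaternion [x, y, z, w].
In Python, from workcell import manip, cams gives the robot as it stands. The module is installed in compiled form; this text tells all that it offers.
- The arm moves only by the tool move_arm, never from a script. Its arguments are lists of equal length, an entry for each row: "claw": the opening, from 0 (shut) to 1 (fully open); "dp": the shift along the tool's x, y, z as a fraction of full scale, a list of three; "turn": the turn, a rotation vector about the tool's x, y, z as a fraction of full scale, a list of three. A call has 1 to 8 rows; each row shifts and turns the commanded pose from where the row before left it, along the tool's axes as they then stand; what a row does not reach is not made up. Full scale, the value 1, is 200 mm for a shift and 45 degrees for a turn. A row lasts 1/12 s, in which the tool goes at most 41.7 mm and 7.16 degrees, less where a joint would pass 70% of its speed; a pose out of reach is approached as far as the arm can. A call with a number of a shift or a turn outside -1 to 1 is refused whole. A call with a gripper value outside its range is refused whole. The fingers move at their own pace and stop on an object; "grip_force" is the grip in N (left out, the last holds). Time passes only in rows, so rows that do not move let the fingers close. It gives the time, the measured TCP pose, the force and the opening at its end, in the units of the state.
- manip.get_obs(): the state, without advancing time (a new reading comes with each control period).
- cams.camera(name): name is "scene" or "side" or "wrist"; returns the picture (480x640x3 uint8, red, green, blue); there is no depth.
- cams.camera_info(name): a dict with "fx", "fy", "cx", "cy" (pixels), "pose" (4x4, takes a point from camera to world coordinates); the wrist camera has in their place "tool_from_camera" (4x4, takes a point from camera to tool coordinates, whose origin is the TCP and whose axes are the tool frame's). Camera axes: x right, y down, z forward; pixel columns grow to the right and rows downward; lengths in m; the calibration is good to about 2 mm. The wrist camera is an equidistant fisheye: a pixel r from the principal point sees the ray r / f radians off the axis. A picture is of the moment at which its call begins: read the wrist's pose just before it. camera_info takes no time and is no camera call.
- manip.hand_in(): hands the job in, once; it reports no verdict.
The state is a dict: "clock": time; "joint_pos": joint angles; "joint_velocities": joint speeds; "tau": joint torques, N m; "position": TCP position; "ee_rot": TCP orientation; "ft_force": force on the tool from outside, world axes, zero at the start; "torque": the same for the moment, N m; "grip_width": opening from 0.0 (shut) to 1.0 (fully open).
Only numpy, scipy, OpenCV 4.12 (cv2) and the standard library are available. Lean on these libraries where they do the work, as an engineer would, in place of code of your own. Each camera call takes 0.05 s, during which the arm holds its last target.

## Working session

There is one attempt and no reset: what is moved stays moved. The work goes in short steps, Python scripts to look and compute and a tool call to move; the robot and the scene stay as the last step left them, time stands still between calls to the robot, and variables do not carry over. Pictures are saved under pics/ and viewed, and the job is handed in when it is done.

Besides the shell and the picture viewer there is one more tool, called after "Emit:" as name(argument=value, ...), one argument or row to a line, values as JSON. move_arm: Moves the arm, as the interface text tells. Shift numbers are shares of 200 mm and turn numbers shares of 45 degrees, none past 1 either way. Its arguments: {"type":"object","properties":{"claw":{"type":"array","items":{"type":"number"}},"dp":{"type":"array","items":{"type":"array","items":{"type":"number"}}},"turn":{"type":"array","items":{"type":"array","items":{"type":"number"}}},"grip_force":{"type":"number"}},"required":["claw","dp","turn"]}

```bash
mkdir -p pics; python3 - <<'E'
from workcell import manip,cams
import cv2,numpy as np
np.set_printoptions(precision=4,suppress=True)
o=manip.get_obs()
for k,v in o.items(): print(k,v)
for n in ["scene","side"]:
    im=cams.camera(n); cv2.imwrite(f"pics/{n}0.png",im[:,:,::-1]); 
for n in ["scene","side","wrist"]:print(n,cams.camera_info(n))
E
```

```text
clock 0.0
joint_pos [-1.3716  0.3329 -0.0647  1.4609  0.0216  1.3499 -0.0885]
joint_velocities [ 0.0002 -0.0003 -0.0009  0.0013 -0.0009  0.0019 -0.0008]
tau [  0.0004 -62.5454   0.0494 -39.1612   0.0163   0.0099  -0.    ]
position [0.1374 0.6093 0.2305]
ee_rot [ 0.781   0.6245 -0.0005  0.0005]
ft_force [ 0.1982 -0.0151 -0.5127]
torque [ 0.0606 -0.0135 -0.016 ]
grip_width 0.9977273190930009
scene {'fx': 532.0204067348009, 'fy': 532.0204067348009, 'cx': 326.05726523398306, 'cy': 238.9592804088357, 'pose': array([[ 0.2081,  0.7311, -0.6497,  1.2481],
       [ 0.9781, -0.1589,  0.1345, -0.145 ],
       [-0.0049, -0.6635, -0.7482,  0.8437],
       [ 0.    ,  0.    ,  0.    ,  1.    ]])}
side {'fx': 475.2773740774416, 'fy': 475.2773740774416, 'cx': 317.3190561181099, 'cy': 231.64819177413517, 'pose': array([[-0.9049, -0.2834,  0.3175,  0.2244],
       [-0.4252,  0.633 , -0.6469,  0.7186],
       [-0.0177, -0.7204, -0.6933,  0.8276],
       [ 0.    ,  0.    ,  0.    ,  1.    ]])}
wrist {'fx': 371.64829954431775, 'fy': 371.64829954431775, 'cx': 319.18909708921194, 'cy': 246.9519658243891, 'tool_from_camera': array([[ 1.    ,  0.0004, -0.0006, -0.0005],
       [-0.0002,  0.9588,  0.2841, -0.0724],
       [ 0.0007, -0.2841,  0.9588, -0.1432],
       [ 0.    ,  0.    ,  0.    ,  1.    ]])}
```

View pics/scene0.png

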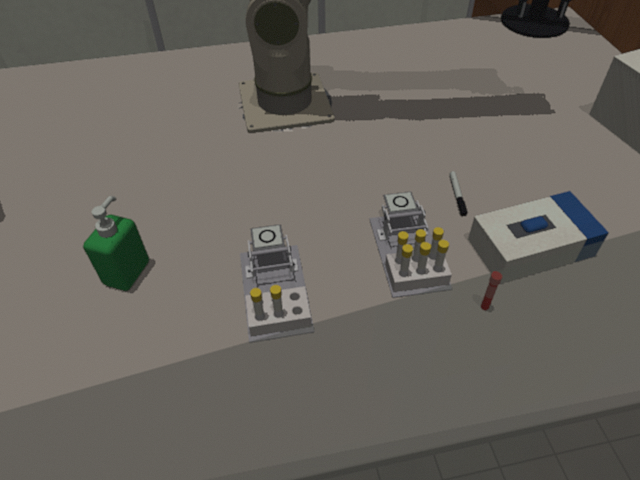

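View pics/side0.png

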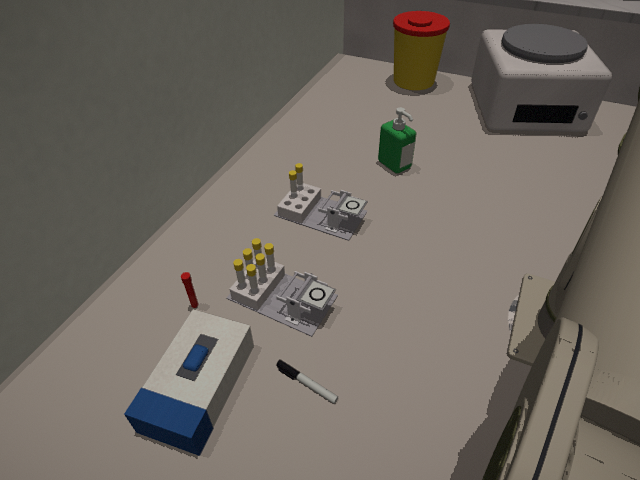

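The full rack, with six yellow caps, is at scene (415,245) and side (285,285). The candidates are its marker at scene (401,203) / side (317,294), and the two-tube rack's marker at scene (267,237) / side (352,205). The red look-alike tube is at scene (491,292). I choose the marker at (401,203) and will check it in a close crop.

```bash
python3 - <<'E'
import cv2
a=cv2.imread("pics/scene0.png")[180:300,360:460]; b=cv2.imread("pics/side0.png")[230:340,220:345]
cv2.imwrite("pics/c1.png",cv2.resize(a,None,fx=5,fy=5,interpolation=cv2.INTER_CUBIC))
cv2.imwrite("pics/c2.png",cv2.resize(b,None,fx=5,fy=5,interpolation=cv2.INTER_CUBIC))
E
```

```text
(no output)
```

View pics/c1.png

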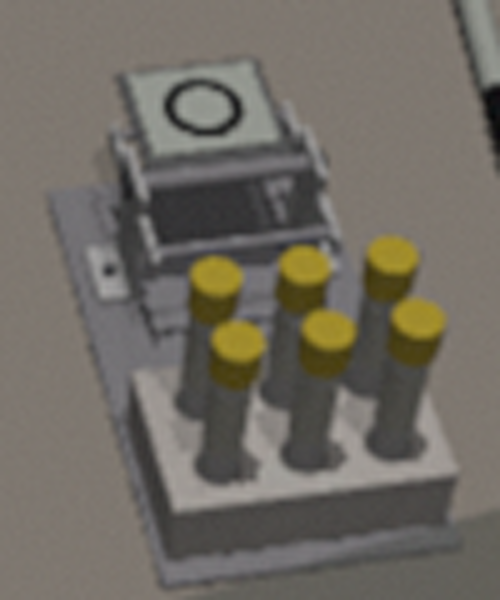

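View pics/c2.png

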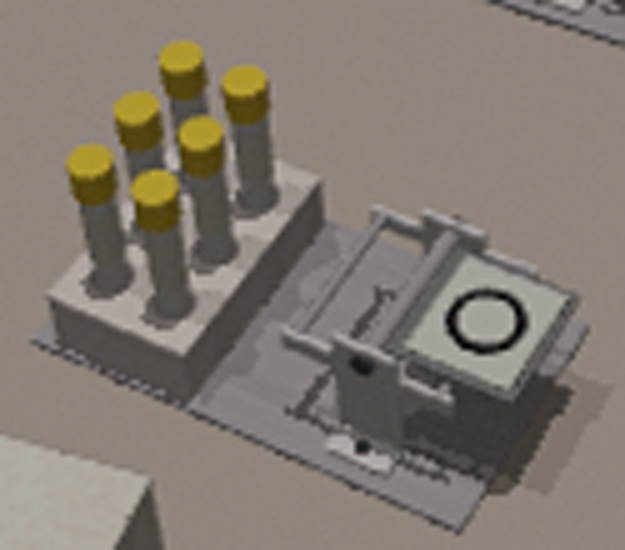

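```bash
cat > h.py <<'E'
import numpy as np
from workcell import manip,cams
np.set_printoptions(precision=4,suppress=True)
def ray(n,p):
    i=cams.camera_info(n);d=np.array([(p[0]-i['cx'])/i['fx'],(p[1]-i['cy'])/i['fy'],1.])
    T=i['pose'];d=T[:3,:3]@d
    return T[:3,3],d/np.linalg.norm(d)
def onz(n,p,z):
    c,d=ray(n,p);return c+d*(z-c[2])/d[2]
def tri(a,b):
    (c1,d1),(c2,d2)=ray('scene',a),ray('side',b)
    A=np.stack([d1,-d2],1);t=np.linalg.lstsq(A,c2-c1,rcond=None)[0]
    p,q=c1+d1*t[0],c2+d2*t[1];return (p+q)/2,np.linalg.norm(p-q)
E
python3 - <<'E'
from h import *
S=lambda u,v:(360+u/5-.4,180+v/5-.4)
D=lambda u,v:(220+u/5-.4,230+v/5-.4)
s=[(217,275),(303,265),(392,255),(238,340),(328,330),(418,317)]
d=[(245,82),(202,133),(156,188),(182,57),(138,108),(92,162)]
P=[]
for a,b in zip(s,d):
    p,e=tri(S(*a),D(*b));P.append(p);print('cap',p,e,onz('scene',S(*a),.109),onz('side',D(*b),.109))
P=np.array(P);m=P.mean(0);y=(P[2]+P[5]-P[0]-P[3]);x=P[3:].mean(0)-P[:3].mean(0)
yawy=np.arctan2(-y[0],y[1]);print('yaw',yawy,np.arctan2(x[1],x[0]),'pitch',np.linalg.norm(x),np.linalg.norm(y)/4)
print('ring',tri(S(204,107),D(487,321)))
for c in [(122,72),(263,57),(283,145),(145,160)]: print('plate scene z.061',onz('scene',S(*c),.061))
for c in [(578,300),(515,392)]: print('plate side free corners z.061',onz('side',D(*c),.061))
for c in [(50,190),(165,588),(462,545)]: print('base',onz('scene',S(*c),.002))
for c in [(460,532),(33,343)]: print('base side',onz('side',D(*c),.002))
for y in (yawy,):
    R=np.array([[np.cos(y),-np.sin(y)],[np.sin(y),np.cos(y)]])
    print('origin from caps', m[:2]-R@[114,0]/np.array(1000.))
    r=tri(S(204,107),D(487,321))[0]; print('from ring',r[:2]+R@[.036,0])
E
```

```text
cap [0.6294 0.1293 0.1083] 0.0003180543348080824 [0.6298 0.1289 0.109 ] [0.6291 0.13   0.109 ]
cap [0.6313 0.1623 0.1081] 0.0004762775060001328 [0.6318 0.1617 0.109 ] [0.6309 0.1632 0.109 ]
cap [0.6332 0.1965 0.1078] 0.00022136846575293494 [0.6341 0.1959 0.109 ] [0.6325 0.1975 0.109 ]
cap [0.6616 0.1272 0.1083] 0.00042741145826458366 [0.6619 0.1268 0.109 ] [0.6612 0.128  0.109 ]
cap [0.6634 0.1608 0.1078] 8.797715016308112e-05 [0.6643 0.1603 0.109 ] [0.6627 0.1618 0.109 ]
cap [0.6646 0.1951 0.108 ] 0.00022973052104303384 [0.6653 0.1945 0.109 ] [0.664 0.196 0.109]
yaw -0.04981062697993895 -0.05150051223192735 pitch 0.031924485335788934 0.033820074317081034
ring (array([0.4979, 0.17  , 0.0614]), np.float64(1.044483416256923e-05))
plate scene z.061 [0.4697 0.1425 0.061 ]
plate scene z.061 [0.4736 0.2038 0.061 ]
plate scene z.061 [0.5259 0.1954 0.061 ]
plate scene z.061 [0.5221 0.1371 0.061 ]
plate side free corners z.061 [0.4685 0.1442 0.061 ]
plate side free corners z.061 [0.4725 0.1976 0.061 ]
base [0.4762 0.1125 0.002 ]
base [0.691  0.1003 0.002 ]
base [0.6959 0.2193 0.002 ]
base side [0.4826 0.2309 0.002 ]
base side [0.6956 0.2208 0.002 ]
origin from caps [0.5334 0.1675]
from ring [0.5338 0.1682]
```

The crop shows six yellow caps in the rack at scene (415,245), with the ring up at scene (401,201) / side (317,294). Caps triangulate at 108 mm (109 expected) on 32 x 34 mm pitches. Pivot is about (0.5336, 0.168), yaw −0.05, and ring and caps agree within 1 mm. I'll use the shut gripper as a fingertip, tilted and coming from the robot's side. First comes the transit and turn, up high.

```bash
cat >> h.py <<'E'
from scipy.spatial.transform import Rotation as Ro, Slerp
O=np.array([.5336,.168,0]);YAW=-.05
Z=Ro.from_euler('z',YAW)
def rot(tilt): # tilt deg below horizontal; camera side up
    t=np.radians(tilt);z=np.array([np.cos(t),0,-np.sin(t)]);y=np.array([-np.sin(t),0,-np.cos(t)])
    return Z*Ro.from_matrix(np.stack([np.cross(y,z),y,z],1))
def w(x,y,z): return O+Z.apply([x,y,z])
def toRack(p): return Z.inv().apply(np.asarray(p)-O)
def cur():
    o=manip.get_obs();return np.array(o['position']),Ro.from_quat(o['ee_rot'])
def plan(p1,R1,n,rv=None,start=None):
    p0,R0=start or cur()
    rv=(R0.inv()*R1).as_rotvec() if rv is None else rv
    D=(p1-p0)/n
    st=Ro.from_rotvec(rv/n)
    R=R0;
    turn=np.degrees(rv/n)/45
    print('turn each row',np.round(turn,3))
    for i in range(n):
        print(np.round(R.inv().apply(D)/.2,3).tolist()); R=R*st
def show():
    o=manip.get_obs();p=np.array(o['position']);R=Ro.from_quat(o['ee_rot'])
    z=R.apply([0,0,1]);print('t',o['clock'],'rack',toRack(p)*1000,'tilt',np.degrees(np.arcsin(-z[2])),'q',np.array(o['joint_pos']),'F',np.array(o['ft_force']),o['grip_width'])
    print('Zdir in rack',Z.inv().apply(z),'jaw',Z.inv().apply(R.apply([1,0,0])))
E
python3 - <<'E'
from h import *
p,R=cur()
rv=(R.inv()*rot(90)).as_rotvec();print(rv)
plan(w(-.11,0,.22),rot(90),24,rv)
E
```

```text
[0.002  0.0001 2.9698]
turn each row [0.    0.    0.158]
[-0.075, 0.078, 0.002]
[-0.065, 0.087, 0.002]
[-0.054, 0.094, 0.002]
[-0.042, 0.1, 0.002]
[-0.029, 0.105, 0.002]
[-0.016, 0.107, 0.002]
[-0.003, 0.109, 0.002]
[0.011, 0.108, 0.002]
[0.024, 0.106, 0.002]
[0.037, 0.102, 0.002]
[0.049, 0.097, 0.002]
[0.061, 0.09, 0.002]
[0.071, 0.082, 0.002]
[0.081, 0.072, 0.002]
[0.089, 0.062, 0.002]
[0.096, 0.05, 0.002]
[0.102, 0.038, 0.002]
[0.106, 0.025, 0.002]
[0.108, 0.012, 0.002]
[0.109, -0.001, 0.002]
[0.108, -0.015, 0.002]
[0.105, -0.028, 0.002]
[0.101, -0.041, 0.002]
[0.095, -0.053, 0.002]
```

Emit:
move_arm(
  claw=[0,0,0,0,0,0,0,0],
  dp=[
    [-0.075,0.078,0],
    [-0.065,0.087,0],
    [-0.054,0.094,0],
    [-0.042,0.1,0],
    [-0.029,0.105,0],
    [-0.016,0.107,0],
    [-0.003,0.109,0],
    [0.011,0.108,0],
  ],
  turn=[
    [0,0,0.158],
    [0,0,0.158],
    [0,0,0.158],
    [0,0,0.158],
    [0,0,0.158],
    [0,0,0.158],
    [0,0,0.158],
    [0,0,0.158],
  ],
)

```text
clock: 0.77
position: [0.2332, 0.4633, 0.231]
ee_rot: [0.985, 0.174, -0.0, 0.0]
ft_force: [0.3, 1.0, 0.2]
grip_width: -0.003
```

Emit:
move_arm(
  claw=[0,0,0,0,0,0,0,0],
  dp=[
    [0.024,0.106,0],
    [0.037,0.102,0],
    [0.049,0.097,0],
    [0.061,0.09,0],
    [0.071,0.082,0],
    [0.081,0.072,0],
    [0.089,0.062,0],
    [0.096,0.05,0],
  ],
  turn=[
    [0,0,0.158],
    [0,0,0.158],
    [0,0,0.158],
    [0,0,0.158],
    [0,0,0.158],
    [0,0,0.158],
    [0,0,0.158],
    [0,0,0.158],
  ],
)

```text
clock: 1.43
position: [0.3279, 0.3179, 0.2311]
ee_rot: [0.949, -0.316, -0.0, 0.0]
ft_force: [0.5, -0.0, 0.4]
grip_width: -0.0
```

Emit:
move_arm(
  claw=[0,0,0,0,0,0,0,0],
  dp=[
    [0.102,0.038,0],
    [0.106,0.025,0],
    [0.108,0.012,0],
    [0.109,-0.001,0],
    [0.108,-0.015,0],
    [0.105,-0.028,0],
    [0.101,-0.041,0],
    [0.095,-0.053,0],
  ],
  turn=[
    [0,0,0.158],
    [0,0,0.158],
    [0,0,0.158],
    [0,0,0.158],
    [0,0,0.158],
    [0,0,0.158],
    [0,0,0.158],
    [0,0,0.158],
  ],
)

```text
clock: 2.1
position: [0.4226, 0.1718, 0.2311]
ee_rot: [-0.684, 0.73, 0.0, -0.0]
ft_force: [-0.7, 0.0, 0.4]
grip_width: -0.0
```

```bash
python3 - <<'E'
from h import *
show()
E
```

```text
t 2.1 rack [-111.0268   -1.7277  231.0922] tilt 89.97903878858233 q [-0.9266 -0.0683  0.4258  1.9035  0.0291  1.3008 -2.1448] F [-0.6503  0.0075  0.3596] -0.00037010254462089203
Zdir in rack [-0.0004 -0.     -1.    ] jaw [-0.0146 -0.9999  0.0001]
```

```bash
python3 - <<'E'
from h import *
plan(w(-.105,0,.15),rot(50),8)
E
```

```text
turn each row [ 0.111 -0.001 -0.002]
[-0.001, -0.004, 0.051]
[-0.001, 0.001, 0.051]
[-0.001, 0.005, 0.051]
[-0.001, 0.009, 0.05]
[-0.001, 0.014, 0.049]
[-0.001, 0.018, 0.048]
[-0.001, 0.022, 0.046]
[-0.001, 0.026, 0.044]
```

Emit:
move_arm(
  claw=[0,0,0,0,0,0,0,0],
  dp=[
    [-0.001,-0.004,0.051],
    [-0.001,0.001,0.051],
    [-0.001,0.005,0.051],
    [-0.001,0.009,0.05],
    [-0.001,0.014,0.049],
    [-0.001,0.018,0.048],
    [-0.001,0.022,0.046],
    [-0.001,0.026,0.044],
  ],
  turn=[
    [0.111,0,-0.002],
    [0.111,0,-0.002],
    [0.111,0,-0.002],
    [0.111,0,-0.002],
    [0.111,0,-0.002],
    [0.111,0,-0.002],
    [0.111,0,-0.002],
    [0.111,0,-0.002],
  ],
)

```text
clock: 2.77
position: [0.427, 0.1756, 0.1788]
ee_rot: [-0.666, 0.7, -0.183, 0.182]
ft_force: [-0.7, 0.1, 0.8]
grip_width: -0.001
```

```bash
python3 - <<'E'
from h import *
show()
import cv2
im=cams.camera('side');cv2.imwrite('pics/side1.png',im[:,:,::-1])
E
```

```text
t 2.7667 rack [-106.8368    2.2178  178.8343] tilt 60.11167307686402 q [-0.499  -0.2877 -0.2245  2.3038  0.4168  0.7712 -2.5987] F [-0.7373  0.0996  0.7525] -0.0008649857967625164
Zdir in rack [ 0.4982  0.0101 -0.867 ] jaw [ 0.002  -0.9999 -0.0104]
```

View pics/side1.png

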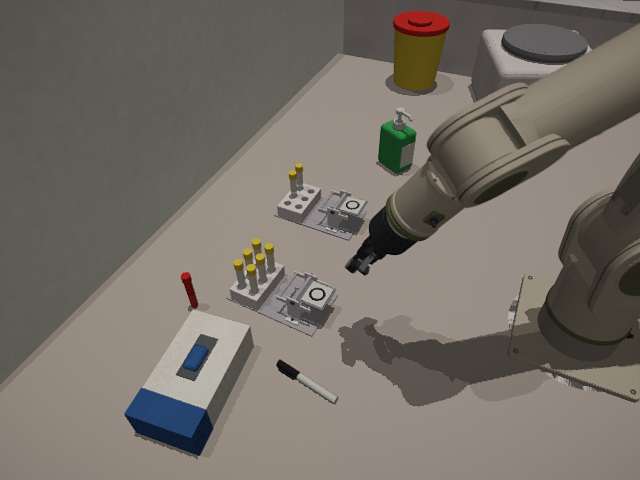

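Reachable, but joint 7 is at its limit (−2.599). I'll take the same approach with the tool turned half round about its axis. It's still shut and symmetric, and the camera side will face the robot.

```bash
cat >> h.py <<'E'
def rotf(t): return rot(t)*Ro.from_euler('z',180,degrees=True)
E
python3 - <<'E'
from h import *
p,R=cur()
Rt=rotf(60)
rv=(R.inv()*Rt).as_rotvec();print(rv)
if rv[2]>0: rv=rv*(1-2*np.pi/np.linalg.norm(rv))
plan(w(-.11,0,.15),Rt,26,rv)
E
```

```text
[ 0.0126 -0.0006  3.1364]
turn each row [-0.001  0.    -0.154]
[0.0, 0.003, 0.004]
[-0.0, 0.003, 0.004]
[-0.001, 0.003, 0.004]
[-0.001, 0.003, 0.004]
[-0.001, 0.003, 0.004]
[-0.002, 0.003, 0.004]
[-0.002, 0.003, 0.004]
[-0.002, 0.002, 0.004]
[-0.003, 0.002, 0.004]
[-0.003, 0.002, 0.004]
[-0.003, 0.001, 0.004]
[-0.003, 0.001, 0.004]
[-0.003, 0.001, 0.004]
[-0.003, 0.0, 0.004]
[-0.003, -0.0, 0.004]
[-0.003, -0.001, 0.004]
[-0.003, -0.001, 0.004]
[-0.003, -0.001, 0.004]
[-0.003, -0.002, 0.004]
[-0.003, -0.002, 0.004]
[-0.002, -0.002, 0.004]
[-0.002, -0.003, 0.004]
[-0.002, -0.003, 0.004]
[-0.001, -0.003, 0.004]
[-0.001, -0.003, 0.004]
[-0.001, -0.003, 0.004]
```

Turning only; I'll shift afterwards.

Emit:
move_arm(
  claw=[0,0,0,0,0,0,0,0],
  dp=[
    [0,0,0],
    [0,0,0],
    [0,0,0],
    [0,0,0],
    [0,0,0],
    [0,0,0],
    [0,0,0],
    [0,0,0],
  ],
  turn=[
    [0,0,-0.154],
    [0,0,-0.154],
    [0,0,-0.154],
    [0,0,-0.154],
    [0,0,-0.154],
    [0,0,-0.154],
    [0,0,-0.154],
    [0,0,-0.154],
  ],
)

```text
clock: 3.48
position: [0.4275, 0.1751, 0.1792]
ee_rot: [0.916, -0.309, 0.246, -0.074]
ft_force: [-0.4, -0.0, 0.5]
grip_width: -0.002
```

Emit:
move_arm(
  claw=[0,0,0,0,0,0,0,0],
  dp=[
    [0,0,0],
    [0,0,0],
    [0,0,0],
    [0,0,0],
    [0,0,0],
    [0,0,0],
    [0,0,0],
    [0,0,0],
  ],
  turn=[
    [0,0,-0.154],
    [0,0,-0.154],
    [0,0,-0.154],
    [0,0,-0.154],
    [0,0,-0.154],
    [0,0,-0.154],
    [0,0,-0.154],
    [0,0,-0.154],
  ],
)

```text
clock: 4.15
position: [0.4276, 0.1752, 0.1792]
ee_rot: [0.954, 0.153, 0.252, 0.048]
ft_force: [-0.0, -0.5, 0.3]
grip_width: 0.001
```

Emit:
move_arm(
  claw=[0,0,0,0,0,0,0,0],
  dp=[
    [0,0,0],
    [0,0,0],
    [0,0,0],
    [0,0,0],
    [0,0,0],
    [0,0,0],
    [0,0,0],
    [0,0,0],
  ],
  turn=[
    [0,0,-0.154],
    [0,0,-0.154],
    [0,0,-0.154],
    [0,0,-0.154],
    [0,0,-0.154],
    [0,0,-0.154],
    [0,0,-0.154],
    [0,0,-0.154],
  ],
)

```text
clock: 4.82
position: [0.4276, 0.1751, 0.1791]
ee_rot: [0.774, 0.579, 0.201, 0.16]
ft_force: [-0.1, -0.3, -0.3]
grip_width: -0.001
```

```bash
python3 - <<'E'
from h import *
show()
for T in (60,50): plan(w(-.105,0,.10),rotf(T),8)
E
```

```text
t 4.8167 rack [-106.2703    1.8107  179.1316] tilt 60.22200263204166 q [-0.9505 -0.3187  0.1657  2.3204  0.578   0.8458  0.1753] F [-0.09   -0.2998 -0.3343] -0.0013500356151617272
Zdir in rack [ 0.4966  0.0093 -0.868 ] jaw [0.2001 0.9718 0.1249]
turn each row [-0.001 -0.001 -0.038]
[-0.007, -0.023, 0.043]
[-0.006, -0.023, 0.043]
[-0.006, -0.023, 0.043]
[-0.005, -0.023, 0.043]
[-0.004, -0.024, 0.043]
[-0.003, -0.024, 0.043]
[-0.003, -0.024, 0.043]
[-0.002, -0.024, 0.043]
turn each row [-0.028  0.002 -0.038]
[-0.007, -0.023, 0.043]
[-0.006, -0.024, 0.043]
[-0.006, -0.025, 0.042]
[-0.005, -0.026, 0.042]
[-0.004, -0.027, 0.041]
[-0.004, -0.028, 0.04]
[-0.003, -0.029, 0.04]
[-0.002, -0.03, 0.039]
```

Emit:
move_arm(
  claw=[0,0,0,0,0,0,0,0],
  dp=[
    [-0.007,-0.023,0.043],
    [-0.006,-0.024,0.043],
    [-0.006,-0.025,0.042],
    [-0.005,-0.026,0.042],
    [-0.004,-0.027,0.041],
    [-0.004,-0.028,0.04],
    [-0.003,-0.029,0.04],
    [-0.002,-0.03,0.039],
  ],
  turn=[
    [-0.028,0.002,-0.038],
    [-0.028,0.002,-0.038],
    [-0.028,0.002,-0.038],
    [-0.028,0.002,-0.038],
    [-0.028,0.002,-0.038],
    [-0.028,0.002,-0.038],
    [-0.028,0.002,-0.038],
    [-0.028,0.002,-0.038],
  ],
)

```text
clock: 5.48
position: [0.4305, 0.175, 0.1403]
ee_rot: [0.718, 0.619, 0.232, 0.216]
ft_force: [-0.2, -0.1, 0.9]
grip_width: -0.004
```

```bash
python3 - <<'E'
from h import *
show()
for T in (50,45): plan(w(-.100,0,.032),rotf(T),8)
E
```

```text
t 5.4833 rack [-103.3679    1.7887  140.2698] tilt 53.03291878833156 q [-0.3053 -0.2585 -0.4787  2.4155  0.6431  0.5987  0.1529] F [-0.1756 -0.0511  0.946 ] -0.003611163017284942
Zdir in rack [ 0.6013  0.0069 -0.799 ] jaw [0.0753 0.995  0.0653]
turn each row [-0.008 -0.001 -0.016]
[-0.005, -0.039, 0.055]
[-0.005, -0.039, 0.055]
[-0.004, -0.04, 0.055]
[-0.004, -0.04, 0.055]
[-0.003, -0.04, 0.054]
[-0.003, -0.041, 0.054]
[-0.002, -0.041, 0.054]
[-0.002, -0.042, 0.053]
turn each row [-0.022  0.    -0.016]
[-0.005, -0.039, 0.055]
[-0.005, -0.04, 0.055]
[-0.004, -0.041, 0.054]
[-0.004, -0.042, 0.053]
[-0.003, -0.043, 0.052]
[-0.003, -0.044, 0.052]
[-0.002, -0.045, 0.051]
[-0.002, -0.045, 0.05]
```

```bash
python3 - <<'E'
from h import *
plan(w(-.098,0,.034),rotf(60),8)
E
```

```text
turn each row [ 0.019 -0.002 -0.016]
[-0.005, -0.037, 0.055]
[-0.005, -0.036, 0.056]
[-0.004, -0.035, 0.056]
[-0.004, -0.035, 0.057]
[-0.003, -0.034, 0.057]
[-0.003, -0.033, 0.058]
[-0.002, -0.032, 0.058]
[-0.002, -0.031, 0.059]
```

Emit:
move_arm(
  claw=[0,0,0,0,0,0,0,0],
  dp=[
    [-0.005,-0.037,0.055],
    [-0.005,-0.036,0.056],
    [-0.004,-0.035,0.056],
    [-0.004,-0.035,0.057],
    [-0.003,-0.034,0.057],
    [-0.003,-0.033,0.058],
    [-0.002,-0.032,0.058],
    [-0.002,-0.031,0.059],
  ],
  turn=[
    [0.019,-0.002,-0.016],
    [0.019,-0.002,-0.016],
    [0.019,-0.002,-0.016],
    [0.019,-0.002,-0.016],
    [0.019,-0.002,-0.016],
    [0.019,-0.002,-0.016],
    [0.019,-0.002,-0.016],
    [0.019,-0.002,-0.016],
  ],
)

```text
clock: 6.15
position: [0.4362, 0.1723, 0.0336]
ee_rot: [0.699, 0.666, 0.179, 0.188]
ft_force: [-0.2, -0.2, 0.7]
grip_width: -0.0
```

```bash
python3 - <<'E'
from h import *
show()
import cv2
im=cams.camera('side');cv2.imwrite('pics/side2.png',cv2.resize(im[180:360,200:440,::-1],None,fx=3,fy=3))
plan(w(-.098,0,.034),rotf(60),3)
print(); plan(w(-.066,0,.034),rotf(60),4,start=(w(-.098,0,.034),rotf(60)))
E
```

```text
t 6.15 rack [-97.4449  -0.5819  33.605 ] tilt 59.89626456148717 q [-0.057   0.0464 -0.678   2.4078  0.9403  0.4894 -0.0082] F [-0.1993 -0.2327  0.7382] -0.00022854372347710334
Zdir in rack [ 0.5016 -0.0005 -0.8651] jaw [-0.0009  1.     -0.0011]
turn each row [-0.001  0.001  0.001]
[0.002, 0.002, -0.003]
[0.002, 0.002, -0.003]
[0.002, 0.002, -0.003]

turn each row [0. 0. 0.]
[-0.0, 0.035, 0.02]
[-0.0, 0.035, 0.02]
[-0.0, 0.035, 0.02]
[-0.0, 0.035, 0.02]
```

View pics/side2.png

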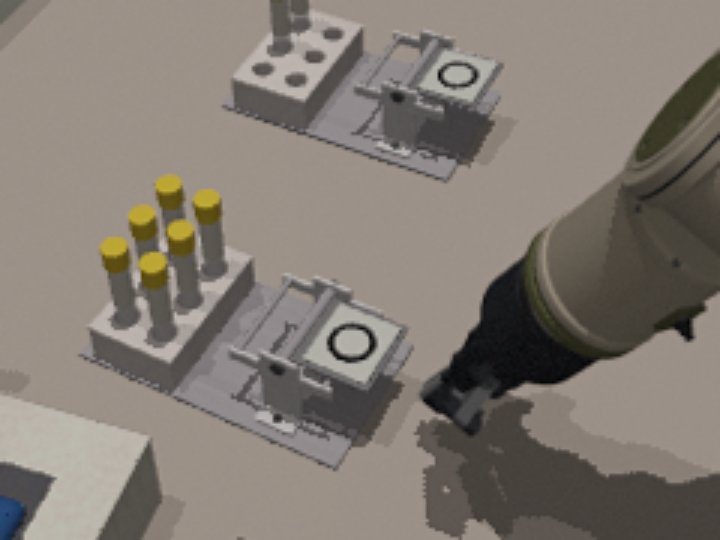

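The fingertip, around crop (455,400), stands in front of the plate's free edge, around crop (392,360), and below it. The rack hasn't moved. I'm going under the edge.

Emit:
move_arm(
  claw=[0,0,0,0,0],
  dp=[
    [0.002,0.035,0.02],
    [0,0.035,0.02],
    [0,0.035,0.02],
    [0,0.035,0.02],
    [0,0,0],
  ],
  turn=[
    [0,0,0],
    [0,0,0],
    [0,0,0],
    [0,0,0],
    [0,0,0],
  ],
)

```text
clock: 6.62
position: [0.47, 0.1713, 0.0352]
ee_rot: [0.7, 0.665, 0.18, 0.189]
ft_force: [-0.1, 0.4, -0.6]
grip_width: 0.004
```

```bash
python3 - <<'E'
from h import *
show()
import cv2
im=cams.camera('side');cv2.imwrite('pics/side3.png',cv2.resize(im[220:350,210:380,::-1],None,fx=4,fy=4))
R=rotf(60)
P=[w(-.066,0,.034),w(-.065,0,.05),w(-.0636,0,.064),w(-.0525,0,.0832),w(-.0355,0,.0975)]
for a,b,n in zip(P[:-1],P[1:],(2,2,3,3)): plan(b,R,n,start=(a,R))
E
```

```text
t 6.6167 rack [-63.7227   0.1213  35.1652] tilt 59.7972514418228 q [-0.0325  0.1074 -0.6463  2.3468  0.9783  0.4878  0.024 ] F [-0.0647  0.3761 -0.6024] 0.003976250854057817
Zdir in rack [ 0.5031  0.0004 -0.8643] jaw [0.0005 1.     0.0007]
turn each row [0. 0. 0.]
[-0.0, 0.022, -0.033]
[-0.0, 0.022, -0.033]
turn each row [0. 0. 0.]
[0.0, 0.021, -0.029]
[0.0, 0.021, -0.029]
turn each row [0. 0. 0.]
[-0.0, 0.032, -0.018]
[-0.0, 0.032, -0.018]
[-0.0, 0.032, -0.018]
turn each row [0. 0. 0.]
[0.0, 0.036, -0.006]
[0.0, 0.036, -0.006]
[0.0, 0.036, -0.006]
```

View pics/side3.png

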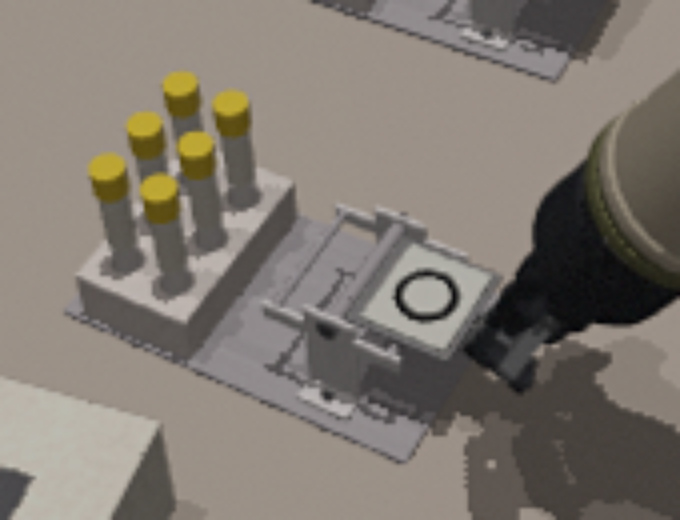

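The tip is just under the edge at crop (480,335), with no contact force. Lifting, first part.

Emit:
move_arm(
  claw=[0,0,0,0,0],
  dp=[
    [0,0.02,-0.033],
    [0,0.02,-0.033],
    [0,0.021,-0.029],
    [0,0.021,-0.029],
    [0,0,0],
  ],
  turn=[
    [0,0,0],
    [0,0,0],
    [0,0,0],
    [0,0,0],
    [0,0,0],
  ],
)

```text
clock: 7.08
position: [0.4704, 0.1715, 0.0655]
ee_rot: [0.699, 0.666, 0.18, 0.189]
ft_force: [-0.1, -0.0, 0.4]
grip_width: -0.004
```

```bash
python3 - <<'E'
from h import *
show()
import cv2
im=cams.camera('side');cv2.imwrite('pics/side4.png',cv2.resize(im[220:350,210:380,::-1],None,fx=4,fy=4))
E
```

```text
t 7.0833 rack [-63.2603   0.3846  65.4935] tilt 59.75344820791798 q [ 0.      0.0288 -0.6668  2.3279  0.7897  0.5082  0.2116] F [-0.0816 -0.0468  0.3681] -0.004104903662956265
Zdir in rack [ 0.5037  0.0008 -0.8639] jaw [-0.0007  1.      0.0005]
```

View pics/side4.png

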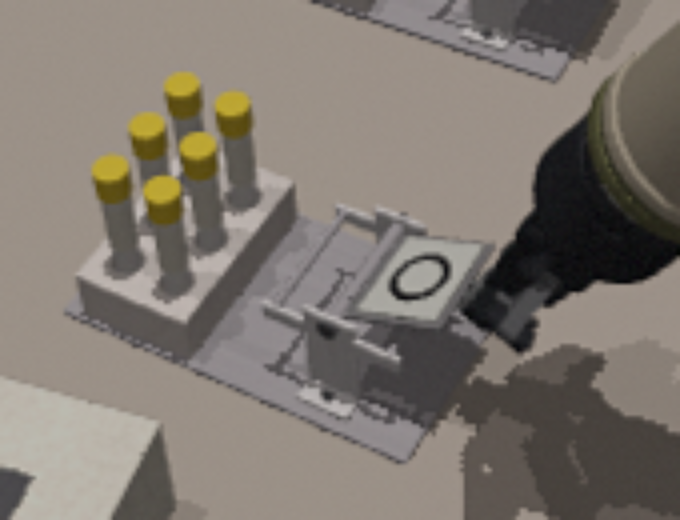

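The plate's free edge is up about 20° (ring now foreshortened at crop (420,277)) and the base corner hasn't moved, still at (405,460). Carrying on.

Emit:
move_arm(
  claw=[0,0,0,0,0,0,0],
  dp=[
    [0,0.032,-0.018],
    [0,0.032,-0.018],
    [0,0.032,-0.018],
    [0,0.036,-0.006],
    [0,0.036,-0.006],
    [0,0.036,-0.006],
    [0,0,0],
  ],
  turn=[
    [0,0,0],
    [0,0,0],
    [0,0,0],
    [0,0,0],
    [0,0,0],
    [0,0,0],
    [0,0,0],
  ],
)

```text
clock: 7.72
position: [0.4989, 0.1699, 0.0976]
ee_rot: [0.7, 0.665, 0.18, 0.188]
ft_force: [-0.4, -0.5, -1.1]
grip_width: 0.0
```

```bash
python3 - <<'E'
from h import *
show()
import cv2
im=cams.camera('side');cv2.imwrite('pics/side5.png',cv2.resize(im[220:350,210:380,::-1],None,fx=4,fy=4))
p,R=cur()
P=[(p,R),(w(-.027,0,.1046),rotf(75)),(w(-.014,0,.110),rotf(90)),(w(.0033,0,.106),rotf(90)),(w(.0188,0,.0982),rotf(90))]
for a,b,n in zip(P[:-1],P[1:],(3,3,3,3)): plan(*b,n,start=a)
E
```

```text
t 7.7167 rack [-34.7675   0.2077  97.6365] tilt 59.81730257376166 q [ 0.0313  0.0146 -0.6454  2.2506  0.6569  0.5458  0.3972] F [-0.3759 -0.458  -1.0952] 0.00018082647527215836
Zdir in rack [ 0.5028  0.0006 -0.8644] jaw [-0.0003  1.      0.0005]
turn each row [ 0.112 -0.     0.   ]
[-0.0, 0.018, -0.004]
[-0.0, 0.018, -0.005]
[-0.0, 0.017, -0.007]
turn each row [ 0.111  0.    -0.   ]
[0.0, 0.023, -0.003]
[0.0, 0.023, -0.005]
[0.0, 0.022, -0.007]
turn each row [0. 0. 0.]
[-0.0, 0.029, 0.007]
[-0.0, 0.029, 0.007]
[-0.0, 0.029, 0.007]
turn each row [0. 0. 0.]
[-0.0, 0.026, 0.013]
[-0.0, 0.026, 0.013]
[-0.0, 0.026, 0.013]
```

View pics/side5.png

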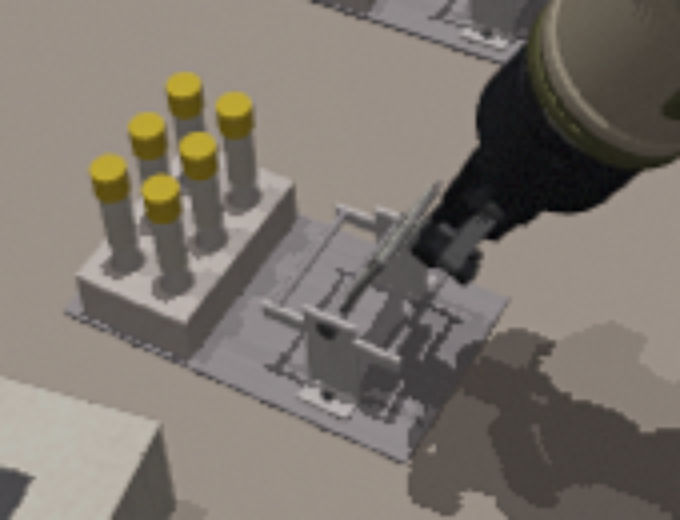

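The plate is up at about 60°, edge-on at crop (400,240). The rack stays put. Next I take the tool upright and push the plate over the pivot.

Emit:
move_arm(
  claw=[0,0,0,0,0,0,0],
  dp=[
    [0,0.018,-0.004],
    [0,0.018,-0.005],
    [0,0.017,-0.007],
    [0,0.023,-0.003],
    [0,0.023,-0.005],
    [0,0.022,-0.007],
    [0,0,0],
  ],
  turn=[
    [0.112,0,0],
    [0.112,0,0],
    [0.112,0,0],
    [0.111,0,0],
    [0.111,0,0],
    [0.111,0,0],
    [0,0,0],
  ],
)

```text
clock: 8.35
position: [0.5212, 0.1674, 0.1089]
ee_rot: [0.726, 0.688, -0.0, -0.0]
ft_force: [-0.8, -1.5, -0.6]
grip_width: 0.0
```

```bash
python3 - <<'E'
from h import *
show()
import cv2
im=cams.camera('side');cv2.imwrite('pics/side6.png',cv2.resize(im[220:350,210:380,::-1],None,fx=4,fy=4))
p,R=cur()
P=[(p,R),(w(.0033,0,.106),rotf(90)),(w(.0188,0,.0982),rotf(90)),(w(.031,0,.0856),rotf(90)),(w(.0377,0,.0696),rotf(90))]
for a,b,n in zip(P[:-1],P[1:],(4,3,3,3)): plan(*b,n,start=a)
E
```

```text
t 8.35 rack [-12.3937  -1.1783 108.9217] tilt 89.97944652409865 q [ 0.1149  0.3266 -0.5935  1.787   0.2036  1.0898  0.9684] F [-0.7576 -1.5014 -0.6438] 0.00022741663385051516
Zdir in rack [-0.0004 -0.0001 -1.    ] jaw [ 0.0035  1.     -0.0001]
turn each row [ 0.001  0.    -0.001]
[0.001, 0.021, 0.003]
[0.001, 0.021, 0.003]
[0.001, 0.021, 0.003]
[0.001, 0.021, 0.003]
turn each row [0. 0. 0.]
[-0.0, 0.026, 0.013]
[-0.0, 0.026, 0.013]
[-0.0, 0.026, 0.013]
turn each row [0. 0. 0.]
[0.0, 0.02, 0.021]
[0.0, 0.02, 0.021]
[0.0, 0.02, 0.021]
turn each row [0. 0. 0.]
[0.0, 0.011, 0.027]
[0.0, 0.011, 0.027]
[0.0, 0.011, 0.027]
```

View pics/side6.png

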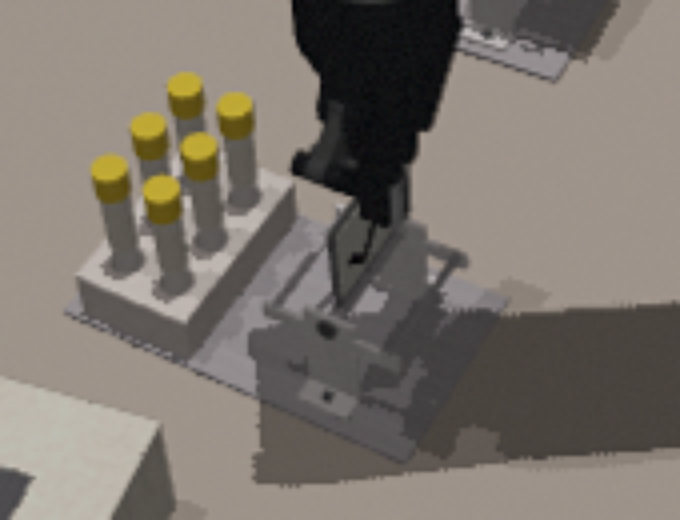

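The plate is about upright with the tick side showing at crop (365,240). The rack is still in place. Pushing over and down.

Emit:
move_arm(
  claw=[0,0,0,0,0,0,0,0],
  dp=[
    [0.001,0.021,0.003],
    [0.001,0.021,0.003],
    [0.001,0.021,0.003],
    [0.001,0.021,0.003],
    [0,0.026,0.013],
    [0,0.026,0.013],
    [0,0.026,0.013],
    [0,0,0],
  ],
  turn=[
    [0,0,0],
    [0,0,0],
    [0,0,0],
    [0,0,0],
    [0,0,0],
    [0,0,0],
    [0,0,0],
    [0,0,0],
  ],
)

```text
clock: 9.07
position: [0.5521, 0.1676, 0.0989]
ee_rot: [0.725, 0.689, 0.001, 0.002]
ft_force: [-0.8, 0.0, 0.2]
grip_width: 0.004
```

```bash
python3 - <<'E'
from h import *
show()
import cv2
im=cams.camera('side');cv2.imwrite('pics/side7.png',cv2.resize(im[220:350,210:380,::-1],None,fx=4,fy=4))
p,R=cur()
P=[(p,R),(w(.031,0,.0856),rotf(90)),(w(.0377,0,.0696),rotf(90)),(w(.039,0,.0625),rotf(90))]
for a,b,n in zip(P[:-1],P[1:],(3,3,3,3)): plan(*b,n,start=a)
E
```

```text
t 9.0667 rack [18.5279  0.5019 98.9358] tilt 89.73938969027634 q [ 0.0982  0.3952 -0.5737  1.7232  0.2409  1.0898  0.9687] F [-0.8431  0.0023  0.242 ] 0.0038690016561310305
Zdir in rack [ 0.0045 -0.0006 -1.    ] jaw [ 0.0002  1.     -0.0006]
turn each row [0.002 0.    0.   ]
[-0.001, 0.021, 0.023]
[-0.001, 0.021, 0.023]
[-0.001, 0.022, 0.023]
turn each row [0. 0. 0.]
[0.0, 0.011, 0.027]
[0.0, 0.011, 0.027]
[0.0, 0.011, 0.027]
turn each row [0. 0. 0.]
[-0.0, 0.002, 0.012]
[-0.0, 0.002, 0.012]
[-0.0, 0.002, 0.012]
```

View pics/side7.png

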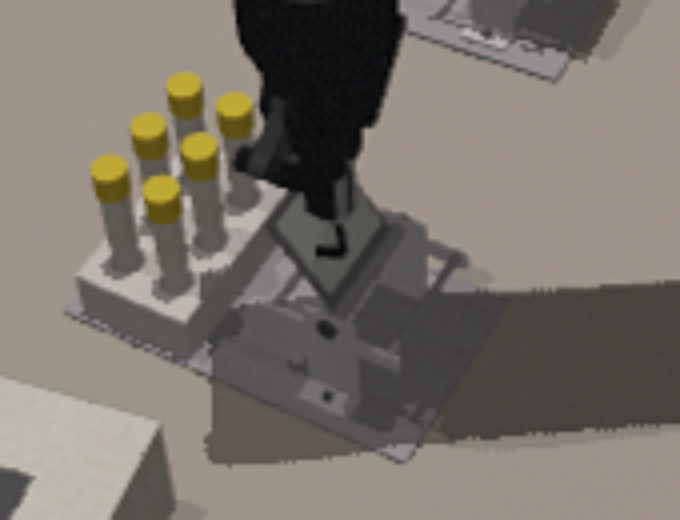

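The plate is past the pivot, at about 130°, with the tick at crop (335,240). Pressing down now.

Emit:
move_arm(
  claw=[0,0,0,0,0,0,0],
  dp=[
    [-0.001,0.021,0.023],
    [-0.001,0.021,0.023],
    [-0.001,0.022,0.023],
    [0,0.011,0.027],
    [0,0.011,0.027],
    [0,0.011,0.027],
    [0,0,0],
  ],
  turn=[
    [0,0,0],
    [0,0,0],
    [0,0,0],
    [0,0,0],
    [0,0,0],
    [0,0,0],
    [0,0,0],
  ],
)

```text
clock: 9.7
position: [0.5706, 0.166, 0.0683]
ee_rot: [0.724, 0.689, 0.001, 0.001]
ft_force: [-0.1, 0.6, -0.9]
grip_width: -0.001
```

Emit:
move_arm(
  claw=[0,0,0,0],
  dp=[
    [0,0.003,0.012],
    [0,0.002,0.012],
    [0,0.002,0.012],
    [0,0,0],
  ],
  turn=[
    [0,0,0],
    [0,0,0],
    [0,0,0],
    [0,0,0],
  ],
)

```text
clock: 10.03
position: [0.5722, 0.1662, 0.0622]
ee_rot: [0.724, 0.689, 0.001, 0.002]
ft_force: [-0.9, -0.5, -0.2]
grip_width: 0.0
```

```bash
python3 - <<'E'
from h import *
show()
import cv2
im=cams.camera('side');cv2.imwrite('pics/side8.png',cv2.resize(im[220:350,210:380,::-1],None,fx=4,fy=4))
E
```

```text
t 10.0333 rack [38.6718  0.1691 62.2142] tilt 89.73521466843445 q [ 0.08    0.4749 -0.5495  1.7014  0.2835  1.041   0.9573] F [-0.9165 -0.4582 -0.1607] 4.002852208709518e-05
Zdir in rack [ 0.0046 -0.0006 -1.    ] jaw [-0.0004  1.     -0.0006]
```

View pics/side8.png

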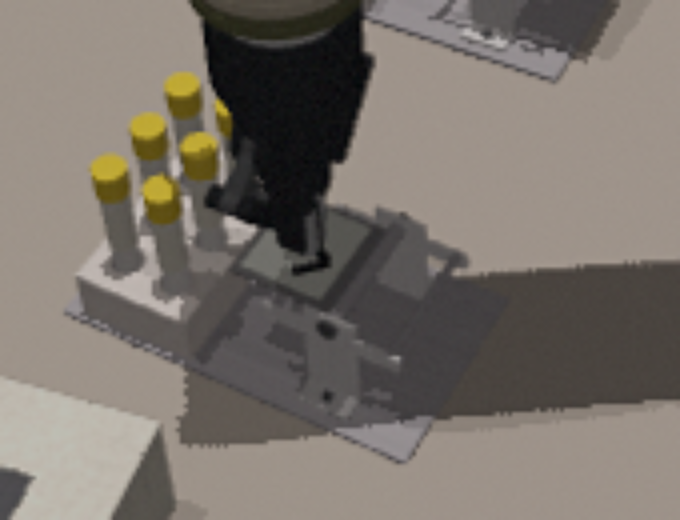

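Almost flat. Pressing in small steps until the force rises.

Emit:
move_arm(
  claw=[0,0,0],
  dp=[
    [0,0,0.004],
    [0,0,0.003],
    [0,0,0],
  ],
  turn=[
    [0,0,0],
    [0,0,0],
    [0,0,0],
  ],
)

```text
clock: 10.33
position: [0.5725, 0.1663, 0.0613]
ee_rot: [0.724, 0.689, 0.002, 0.002]
ft_force: [0.6, 0.1, -0.3]
grip_width: -0.001
```

Emit:
move_arm(
  claw=[0,0],
  dp=[
    [0,0,0.003],
    [0,0,0],
  ],
  turn=[
    [0,0,0],
    [0,0,0],
  ],
)

```text
clock: 10.5
position: [0.5726, 0.1664, 0.0612]
ee_rot: [0.724, 0.689, 0.002, 0.002]
ft_force: [-2.2, -0.8, 4.9]
grip_width: 0.006
```

Emit:
move_arm(
  claw=[0,0,0],
  dp=[
    [0,0,0.003],
    [0,0,0],
    [0,0,0],
  ],
  turn=[
    [0,0,0],
    [0,0,0],
    [0,0,0],
  ],
)

```text
clock: 10.75
position: [0.5726, 0.1664, 0.061]
ee_rot: [0.724, 0.689, 0.002, 0.002]
ft_force: [-2.8, -2.2, 9.8]
grip_width: 0.003
```

The tip stops at z = 61 mm, the flat height of the panel's top, with 9.8 N on it. Lifting straight off and backing away for the check.

Emit:
move_arm(
  claw=[0,0,0,0,0,0,0,0],
  dp=[
    [0,0,-0.01],
    [0,0,-0.05],
    [0,0,-0.15],
    [0,0,-0.15],
    [0,0,-0.15],
    [0,0,-0.15],
    [0,-0.15,-0.1],
    [0,-0.15,0],
  ],
  turn=[
    [0,0,0],
    [0,0,0],
    [0,0,0],
    [0,0,0],
    [0,0,0],
    [0,0,0],
    [0,0,0],
    [0,0,0],
  ],
)

```text
clock: 11.42
position: [0.5133, 0.1704, 0.2164]
ee_rot: [0.725, 0.689, 0.005, 0.003]
ft_force: [0.4, 0.5, 0.8]
grip_width: 0.0
```

Emit:
move_arm(
  claw=[0,0,0,0,0],
  dp=[
    [0,-0.15,0],
    [0,-0.15,0],
    [0,-0.1,0],
    [0,0,0],
    [0,0,0],
  ],
  turn=[
    [0,0,0],
    [0,0,0],
    [0,0,0],
    [0,0,0],
    [0,0,0],
  ],
)

```text
clock: 11.83
position: [0.4315, 0.1734, 0.2122]
ee_rot: [0.724, 0.69, 0.002, 0.003]
ft_force: [1.3, -0.8, -0.3]
grip_width: -0.001
```

```bash
python3 - <<'E'
from h import *
show()
import cv2
a=cams.camera('scene')[:,:,::-1];b=cams.camera('side')[:,:,::-1]
cv2.imwrite('pics/f1.png',a);cv2.imwrite('pics/f2.png',b)
cv2.imwrite("pics/fc1.png",cv2.resize(a[180:300,360:460],None,fx=5,fy=5,interpolation=cv2.INTER_CUBIC))
cv2.imwrite("pics/fc2.png",cv2.resize(b[230:340,220:345],None,fx=5,fy=5,interpolation=cv2.INTER_CUBIC))
E
```

```text
t 11.8333 rack [-102.2276    0.2635  212.2129] tilt 89.60105317430191 q [ 0.1668  0.0221 -0.6497  1.8666  0.0189  1.2522  1.0333] F [ 1.3156 -0.7763 -0.2795] -0.0009553796050498113
Zdir in rack [ 0.0068 -0.0013 -1.    ] jaw [-0.0011  1.     -0.0013]
```

View pics/fc1.png

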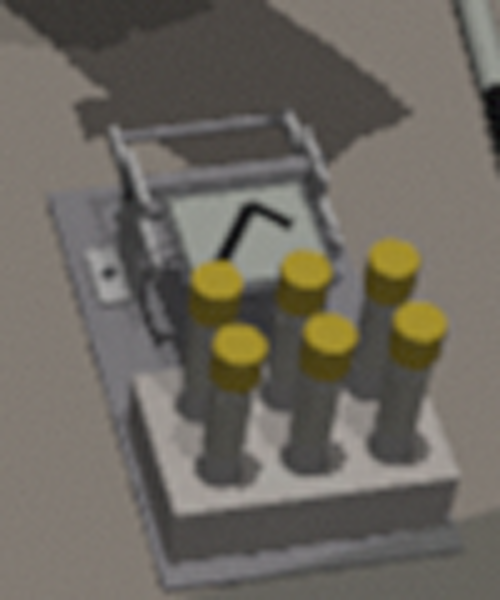

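View pics/fc2.png

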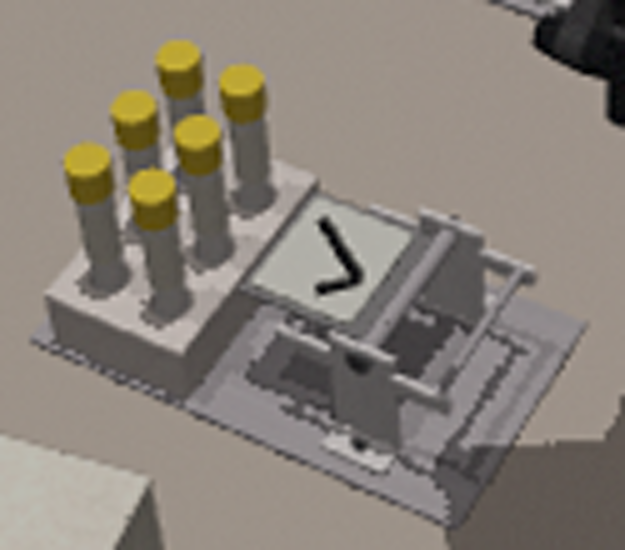

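View pics/f2.png

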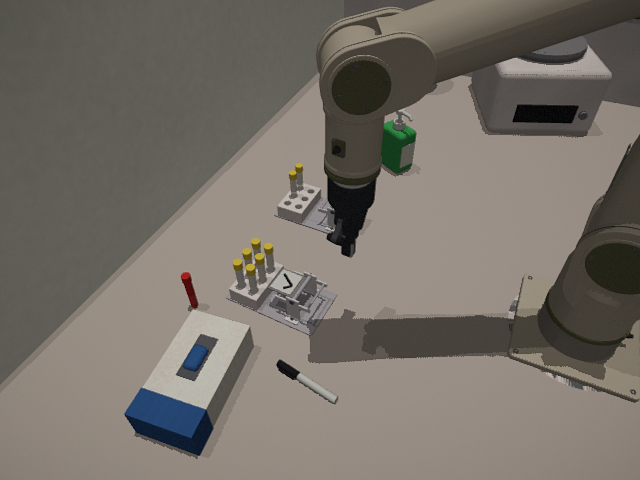

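Both views show the tick up and the base outline where it was: scene crop corner (165,585), side crop (33,343). Checking the panel's level and the rack's shift in numbers.

```bash
python3 - <<'E'
from h import *
S=lambda u,v:(360+u/5-.4,180+v/5-.4)
D=lambda u,v:(220+u/5-.4,230+v/5-.4)
for n,a,b in [('elbow',(254,209),(360,277)),('short end',(290,225),(320,290)),('panel +y free corner~cap-hid',(325,250),(247,287))]:
    p,e=tri(S(*a),D(*b));print(n,toRack(p)*1000,e)
s=[(217,278),(305,269),(392,257),(240,342),(328,333),(418,320)];d=[(243,82),(198,133),(152,188),(180,57),(135,108),(88,162)]
P=np.array([tri(S(*a),D(*b))[0] for a,b in zip(s,d)]);print(P.mean(0))
E
```

```text
elbow [23.146   4.7096 60.8517] 0.0026103108223252862
short end [34.3114 17.3281 60.3818] 0.0011430344804688707
panel +y free corner~cap-hid [57.5293 28.7608 65.1387] 0.008091377197447127
[0.6485 0.1619 0.1077]
```

View pics/f1.png

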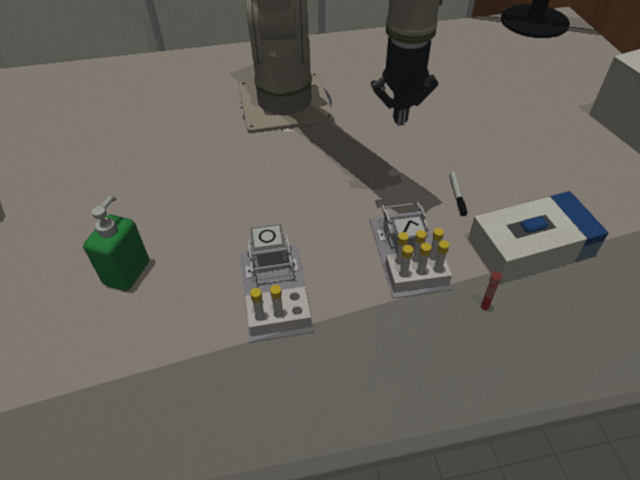

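The tick measures 60.4 to 60.9 mm high (61 expected when flat). The third point was a mismatched corner (rays 8 mm apart), so I discarded it. The other marker still shows its ring at scene (267,237), and nothing else has moved. Handing in.

```bash
python3 - <<'E'
from h import *
print(manip.hand_in())
E
```

```text
the job is handed in; nothing more can be done
None
```

I turned the full rack's marker over and handed the job in at about 12 s. With the shut fingertips I lifted its free edge from below, pushed it over the pivot and pressed it flat on the far side. The plate was never pinched.

**Last checks:**
- **Flatness:** The tip stopped at 61 mm under 9.8 N. In the pictures afterwards the tick measured 60.4–60.9 mm high, against 61 mm for fully flat. One further point, near the panel's free corner, gave 65 mm, but its two rays missed each other by 8 mm, so I dropped it as a mismatch.
- **Full rack:** All six tubes are still in it. The mean cap position differs by about 1 mm from before, which is within my measuring error, and the base outline stayed where it was in both pictures.
- **Everything else:** The other rack still shows its ring, and its tubes, the bottle, glove box, pen and red tube look unmoved. The gripper was clear of everything at hand-in.

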